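# Show where the balance tube goes in the centrifuge

## Task

The rotor of the open bench centrifuge is out of balance: one of its tubes has no partner straight across the rotor. Show the trainee what to load where by pointing straight down with the fingertips from just above, a few centimetres at most and right over the middle of the thing, holding still about two seconds each time: first at the tube without a partner, then at the spare tube of the same kind standing in the tube rack, and last at the empty rotor hole straight across from the tube without a partner. Touch and lift nothing on the way (the trainee does the loading), and finish while still pointing at that empty hole.

Things in the scene. Friction and masses are not known exactly. Their poses are not given: they have to be found in the camera images.
- lone_cap (a point): middle of the top of the screw cap of the rotor tube that has no partner (place 3). Each rotor tube is a white 15 ml conical tube with a ribbed blue screw cap 22 mm across and 13 mm high; tube and cap lean 25 degrees towards the rotor's axis, the cap tops stand 60 mm from that axis, about 190 mm above the bench and 25 mm higher than the mouths of the empty holes.
- facing_hole (a point): middle of the mouth of the empty rotor hole straight across from the tube without a partner (place 7); 17.6 mm across, dark inside, in a steel sleeve of 24 mm, 72 mm from the rotor's axis, about 165 mm above the bench. The tubes in the places on both sides of it rise 25 mm higher; their caps leave about 40 mm all round the middle of this hole. The point's z axis is vertical.
- rotor_hub (a point): top middle of the rotor's centre nut, on the axis, 161 mm above the bench. The rotor is aluminium, 224 mm across, with 8 places 45 degrees apart, numbered anticlockwise from above; tubes in places 0, 2, 4, 6 (two facing pairs) and 3 (no partner); places 1, 5, 7 are empty. It turns at the lightest touch and may stand at any angle.
- centrifuge: bench centrifuge, white housing 360 x 300 x 190 mm high, open from above with a round bowl 240 mm across; origin in the middle of its underside, x towards its hinge side (rear), z up; the rotor's axis lies at x = +40 mm, the sloping control panel at the -x end. It stands to the robot's right with its lid on the far right.
- centrifuge_lid (a joint): lid angle in rad: 0 shut, about 1.57 upright; it stands open at 1.6 to 1.95 and stays by friction. 285 x 292 x 20 mm panel, hinged 178 mm from the housing's origin towards its rear, 196 mm above the bench. Leave it as it is.
- lid_edge (a point): middle of the lid's free edge, the highest point of the open lid, about 0.48 m above the bench; keep the arm on the rotor's side of it.
- rack: white block rack 115 x 82 x 58 mm high with six holes for tubes in 3 columns x 2 rows, 34 mm apart; origin in the middle of its underside, x along the 115 mm side, z up. It stands to the robot's left. Besides those listed, no thing within reach is higher than 160 mm.
- spare_cap (a point): middle of the top of the cap of the spare tube (loose) in the rack: same 15 ml conical tube as in the rotor, 120 mm tall with a ribbed blue screw cap 22 mm across; cap top 128 mm above the bench. Any rack hole may hold it of the four in use. z axis up along the tube.
- short_tube_a: one of three short loose tubes in the rack, 77 mm tall with a smooth blue push cap 17.6 mm across (cap top 85 mm above the bench); not wanted here. Origin in the middle of its underside, z up.
- short_tube_b: as short_tube_a.
- short_tube_c: as short_tube_a.
Not all that is in view belongs to the job. What is shaped like the part that bears spare_cap but orange or red is not meant.

How it is judged (in metres and radians):
On the way, in this order (a step that is already met when the one before it is completed fails the run):
1. points at the rotor tube without a partner, from just above, for 1.5 s (horizontal distance between the grasp point and lone_cap below 0.015 m and z of the grasp point in the frame of lone_cap between 0.012 and 0.075 m and angle between the grasp point's own z axis and vertical above 2.6416 rad), for 1.5 s.
2. then points at the spare tube in the rack, from just above, for 1.5 s (horizontal distance between the grasp point and spare_cap below 0.015 m and z of the grasp point in the frame of spare_cap between 0.012 and 0.075 m and angle between the grasp point's own z axis and vertical above 2.6416 rad), for 1.5 s.
3. then points at the empty rotor hole across from the tube without a partner, for 1.5 s (horizontal distance between the grasp point and facing_hole below 0.015 m and z of the grasp point in the frame of facing_hole between 0.012 and 0.085 m and angle between the grasp point's own z axis and vertical above 2.6416 rad), for 1.5 s.
At the end, for the whole second after the job is handed in: The tool point is still above the empty hole across from the partnerless tube: within 15 mm sideways, 12 to 85 mm above its mouth, fingers within 0.5 rad of straight down; rotor (5 mm at the cap), lid (15 mm at its edge) and the tubes in the rack (8 mm) are where they were (all of step 3 and distance of lone_cap from where it was at the start of the episode below 0.005 m and distance of each of spare_cap, short_tube_a, short_tube_b, short_tube_c from where it was at the start of the episode below 0.008 m and distance of lid_edge from where it was at the start of the episode below 0.015 m); the robot touches nothing.
It fails at once if the fingers or the arm touch anything (over 0.5 N) (contact force between any of the fingers, the arm and anything else above 0.5 N).
It fails at once if the rotor is turned (5 mm at the cap of the tube without a partner) or the lid is moved (15 mm at its edge) (distance of lone_cap from where it was at the start of the episode above 0.005 m or distance of lid_edge from where it was at the start of the episode above 0.015 m).
It fails at once if a tube in the rack is moved or lifted (8 mm) (distance of any of spare_cap, short_tube_a, short_tube_b, short_tube_c from where it was at the start of the episode above 0.008 m).
It also fails if it takes over 51 s, if anything falls off the work surface, if the arm or the gripper's body presses on something with over 40 N, if the wrist force passes 120 N, or if a joint passes its speed limit or range.

## Robot

A 7-joint arm with a two-finger parallel gripper is mounted at the origin on the work surface. World frame = base frame: x ahead of the robot, y to its left, z up, the work surface at z = 0. Lengths are in mm, angles in rad, forces in N, time in s.
With the tool pointing down it reaches from about 400 to 875 mm from the base axis. Payload 4.4 kg.
Tool frame: the origin (TCP) lies between the finger pads, 19 mm behind the fingertips; this is the grasp point; z points along the fingers, y is the line along which they close (so a half turn about z gives the same grasp; the last joint's range is limited). The gripper opens to 85 mm and grips with 20 to 120 N. Pads are 22 mm wide; open, the fingers measure 114 mm over their backs; the gripper's body (76 mm by 85 mm) begins 54 mm behind the grasp point. The pads swing forward as they close: fully open they stand 13 mm farther back than shut.
Start: joints at [1.147, 0.628, 0.038, 1.517, -0.027, 0.996, -0.02], TCP at [227.667, -608.839, 250.013] pointing down, gripper open.
Joint ranges: [-3.06, 3.06], [-0.37, 2.12], [-1.25, 1.32], [0.18, 2.47], [-1.1, 4.24], [0.23, 1.98], [-2.94, 2.94]. Speed limits (rad/s): [2.57, 2.57, 3.14, 3.14, 3.14, 3.14, 3.14].

## Interface

Orientations are given as [roll, pitch, yaw] about the fixed x, y, z axes, in that order (R = Rz(yaw) Ry(pitch) Rx(roll)).
In Python, from cell import monitor, viewer, workorder gives the robot as it stands.
- The arm moves only by the tool arm_command, never from a script. Its argument "series" is one flat list of numbers, 5 for each row, row after row: the opening in per cent of the stroke, from 0 (shut) to 100 (fully open), then the shift along the tool's x, y, z in cm, then the turn about the tool's z in degrees. In form: [claw, x, y, z, roll, claw, x, y, z, roll, ...]. A call has exactly 5 rows; each row is the pose to reach, as a shift and turn from the pose commanded when the call began, along the tool's axes at that moment; what a row does not reach only later rows make up. A row lasts 1/12 s, in which the tool goes at most 41.7 mm and 7.16 degrees, less where a joint would pass 70% of its speed; a pose out of reach is approached as far as the arm can. A call with a gripper value outside its range is refused whole. The fingers move at their own pace and stop on an object; the grip force is fixed at half the most. Time passes only in rows, so rows that repeat a pose let the fingers close, or fill a call up. It gives the time, the measured TCP pose, the force, the opening and the grip force at its end, in the units of the state.
- monitor.read_state(): the state, without advancing time (a new reading comes with each control period).
- viewer.get_image(name): name is "side" or "top"; returns (picture, depth): 480x640x3 uint8, red, green, blue; 480x640 float32, mm along the optical axis (not along the pixel's ray), 0 where there is no reading.
- viewer.camera_model(name): a dict with "mtx" (3x3 intrinsics, pixels), "dist_coeffs" ([k1, k2, p1, p2, k3] as OpenCV has them; the pictures are not rectified), "R" (3x3) and "t" (3): a world point X has camera coordinates R X + t. Camera axes: x right, y down, z forward; pixel columns grow to the right and rows downward; lengths in mm; the calibration is good to about 2 mm. A picture is of the moment at which its call begins. camera_model takes no time and is no camera call.
- workorder.finish_job(): hands the job in; it is judged then, once.
The state is a dict: "clock": time; "qpos": joint angles; "qd": joint speeds; "tau": joint torques, N m; "eef_pos": TCP position; "tool_rot": TCP orientation; "force": force on the tool from outside, world axes, zero at the start; "torque": the same for the moment, N m; "width": finger opening in mm; "gripper_force": force on a finger pad.
Only numpy, scipy, OpenCV 4.12 (cv2) and the standard library are available. Lean on these libraries where they do the work, as an engineer would, in place of code of your own. Each camera call takes 0.05 s, during which the arm holds its last target. There are 200 camera calls.

## Working session

There is one attempt and no reset: what is moved stays moved. The work goes in short steps, Python scripts to look and compute and a tool call to move; the robot and the scene stay as the last step left them, time stands still between calls to the robot, and variables do not carry over. Pictures are saved under pics/ and viewed, at most 10 in all, crops included, and the job is handed in when it is done.

Besides the shell and the picture viewer there is one more tool, called after ">>>" in YAML: its name, and indented under it one key for each argument. arm_command: Moves the arm, as the interface text tells. Its arguments: {"type":"object","properties":{"series":{"type":"array","items":{"type":"number"}}},"required":["series"]}

```bash
mkdir -p pics
cat > h.py <<'E'
import numpy as np, cv2
from cell import monitor, viewer, workorder
def ray(name,u,v,z):
    m=viewer.camera_model(name);K=np.array(m["mtx"],float);R=np.array(m["R"]);t=np.array(m["t"]).ravel()
    p=cv2.undistortPoints(np.array([[[u,v]]],float),K,np.array(m["dist_coeffs"],float)).ravel()
    c=-R.T@t;d=R.T@np.array([p[0],p[1],1]);return c+d*(z-c[2])/d[2]
def cloud(name,D):
    m=viewer.camera_model(name);K=np.array(m["mtx"],float);R=np.array(m["R"]);t=np.array(m["t"]).ravel()
    g=np.stack(np.meshgrid(np.arange(640),np.arange(480)),-1).reshape(-1,1,2).astype(float)
    p=cv2.undistortPoints(g,K,np.array(m["dist_coeffs"],float)).reshape(480,640,2)
    P=np.dstack([p,np.ones((480,640))])*D[...,None]
    return (P-t)@R
E
python3 - <<'E'
from h import *
for n in("top","side"):
    im,D=viewer.get_image(n);cv2.imwrite(f"pics/{n}0.png",im[...,::-1]);np.savez(f"{n}0.npz",im=im,D=D)
    m=viewer.camera_model(n);print(n,-np.array(m["R"]).T@np.array(m["t"]).ravel())
s=monitor.read_state();print(s["clock"],s["eef_pos"],s["tool_rot"],s["width"])
E
```

```text
top [ 364.63080935   19.80184335 1095.80398705]
side [314.85412195 657.60559286 638.76968018]
0.1 [ 227.49617726 -608.32343785  249.18731261] [-3.13988563e+00 -8.62049831e-06  3.57800869e-01] 85.40869609662523
```

View pics/top0.png

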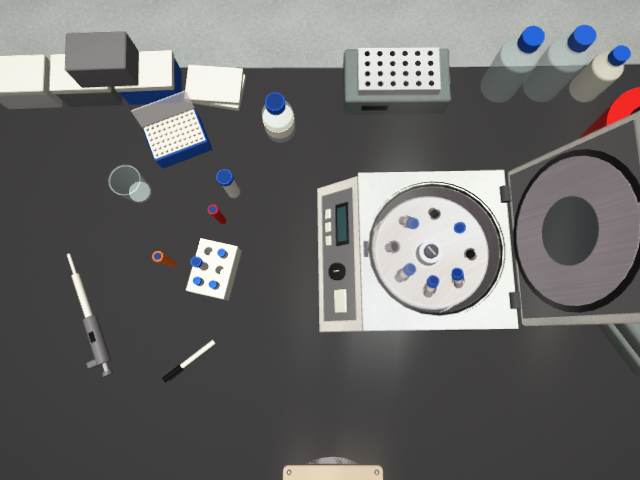

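View pics/side0.png

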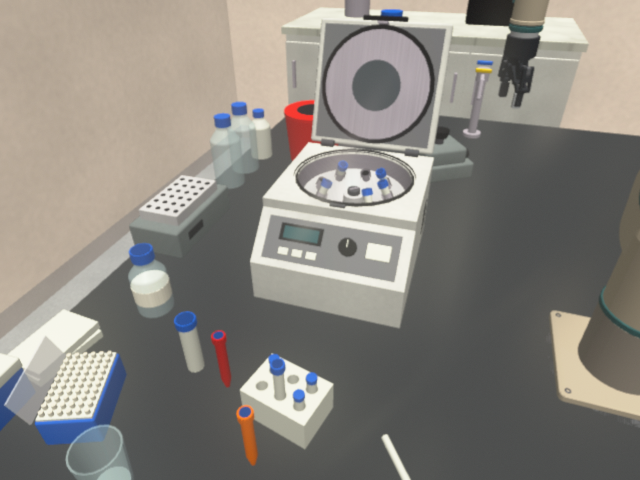

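The top view shows the rotor hub at (430,251). The lone cap is at (432,282), between caps (457,274) and (409,270), and its facing hole is at (434,213). The spare tall cap in the rack is at (196,262). The tube at (225,177) stands outside the rack, so it isn't the spare. The side view agrees with this.

Run:
```python
from h import *
z=np.load("top0.npz");im,D=z["im"],z["D"];C=cloud("top",D)
hsv=cv2.cvtColor(im,cv2.COLOR_RGB2HSV)
M=((hsv[...,0]>100)&(hsv[...,0]<125)&(hsv[...,1]>130)&(hsv[...,2]>60)).astype(np.uint8)
n,L,S,c=cv2.connectedComponentsWithStats(M)
for i in range(1,n):
    u,v=c[i]
    if S[i,4]<15 or not(170<v<300): continue
    P=C[L==i];zt=np.percentile(P[:,2],90);top=P[P[:,2]>zt-6]
    print("blue",c[i].round(1),S[i,4],"ztop",zt.round(),"mean top",top.mean(0).round(1),"ray@zt",ray("top",u,v,zt).round(1))
for nm,u,v,h in(("hub",431,251,161),("hole7",434,213.5,165),("hole",392,246,165),("hole",470,254,165)):
    print(nm,ray("top",u,v,h).round(1),C[int(v),int(u)].round(1))
for nm,u,v in (("housing",372,180),("housing",505,315),("hinge",512,175),("hinge",520,318),("lid",638,115),("lid",638,315)):print(nm,C[v,u].round())
z=np.load("side0.npz");C2=cloud("side",z["D"])
for nm,u,v in(("lidedge",322,24),("lidedge",380,22),("lidedge",446,28),("hingeL",318,140),("hingeR",435,148)):print(nm,C2[v,u].round())
cv2.imwrite("pics/z.png",cv2.resize(np.hstack([im[190:310,370:500],im[190:310,175:245]]),None,fx=4,fy=4,interpolation=cv2.INTER_CUBIC)[...,::-1])
```

```text
blue [224.3 176.9] 236 ztop 116.0 mean top [687.8 224.8 118.3] ray@zt [687.8 224.4 115.6]
blue [212.1 209. ] 35 ztop 122.0 mean top [617.7 246.1 120.1] ray@zt [617.2 245.5 122.3]
blue [459.1 227.4] 94 ztop 194.0 mean top [ 560.5 -234.9  204.2] ray@zt [ 561.8 -236.4  193.8]
blue [221.3 252.6] 49 ztop 86.0 mean top [534.  231.5  84.4] ray@zt [532.9 231.   86.3]
blue [157.1 255.8] 32 ztop 123.0 mean top [520.9 351.4 120.7] ray@zt [520.6 351.  123. ]
blue [195.6 261.3] 101 ztop 130.0 mean top [508.7 272.9 128.2] ray@zt [508.1 271.9 130.2]
blue [456.9 273.7] 115 ztop 194.0 mean top [ 475.  -229.6  191.5] ray@zt [ 474.5 -227.6  193.7]
blue [196.8 280.4] 52 ztop 87.0 mean top [475.4 280.   84.4] ray@zt [475.  279.2  86.7]
blue [432.4 281.3] 111 ztop 194.0 mean top [ 461.6 -183.5  191.2] ray@zt [ 460.5 -182.   193.7]
blue [212.8 284.1] 49 ztop 87.0 mean top [467.5 247.   85. ] ray@zt [467.1 245.9  87.2]
hub [ 522.6 -189.4  161. ] [ 523.1 -190.   158. ]
hole7 [ 596.  -197.5  165. ] [ 602.5 -202.7  143. ]
hole [ 531.8 -114.   165. ] [ 535.1 -116.6  146.6]
hole [ 515.9 -262.5  165. ] [ 519.6 -269.4  142.2]
housing [657. -76. 190.]
housing [ 400. -312.  189.]
hinge [ 657. -334.  214.]
hinge [ 401. -413.   -2.]
lid [ 665. -417.  448.]
lid [ 392. -409.  409.]
lidedge [ 669. -416.  440.]
lidedge [ 533. -400.  453.]
lidedge [ 395. -419.  445.]
hingeL [ 654. -336.  194.]
hingeR [ 393. -597.   98.]
```

View pics/z.png

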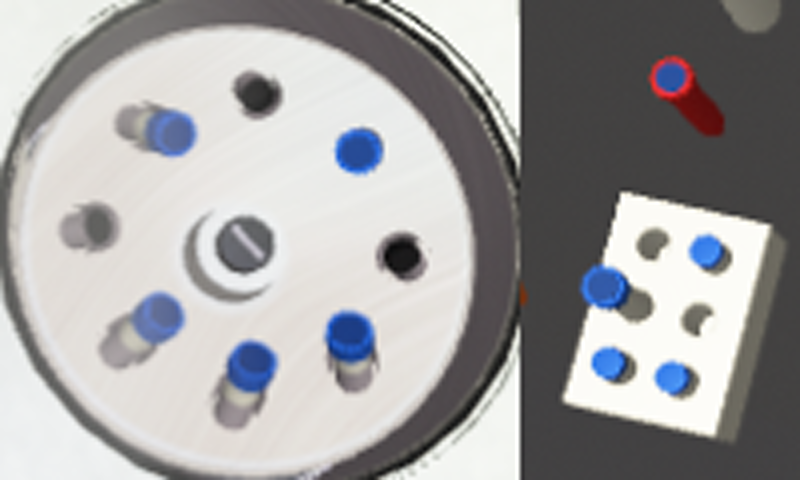

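The points check out. Hub to lone cap is 61 mm (should be 60) and hub to facing hole is 73 mm (should be 72), on opposite bearings. The spare cap's height fits at 128 mm. I'll close the fingers and go round the near side of the lid.

>>> arm_command:
  series: [0,1.5,-2.8,-0.7,0,0,3.1,-5.6,-1.4,0,0,4.6,-8.5,-2.1,0,0,6.1,-11.3,-2.8,0,0,7.7,-14.1,-3.5,0]

```text
clock: 0.52
eef_pos: [250.1, -448.0, 284.8]
tool_rot: [-3.141, 0.0, 0.357]
force: [0.2, -0.5, 0.5]
width: 25.6
gripper_force: 0.0
```

>>> arm_command:
  series: [0,1.2,-2.1,0,0,0,2.4,-4.2,0,0,0,3.6,-6.3,0,0,0,4.8,-8.4,0,0,0,6.0,-10.5,0,0]

```text
clock: 0.93
eef_pos: [269.7, -329.1, 284.9]
tool_rot: [-3.141, 0.0, 0.358]
force: [-0.5, 0.1, -0.4]
width: 0.3
gripper_force: 0.0
```

>>> arm_command:
  series: [0,2.3,-1.5,0,0,0,4.5,-3.0,0,0,0,6.8,-4.5,0,0,0,9.1,-6.0,0,0,0,11.3,-7.5,0,0]

```text
clock: 1.35
eef_pos: [349.9, -219.3, 285.0]
tool_rot: [-3.141, 0.0, 0.358]
force: [0.4, -1.3, 0.3]
width: 0.1
gripper_force: 0.0
```

>>> arm_command:
  series: [0,2.9,0.1,0,0,0,5.9,0.3,0,0,0,8.8,0.4,0,0,0,11.8,0.5,0,0,0,11.8,0.5,0,0]

```text
clock: 1.77
eef_pos: [467.4, -180.8, 284.9]
tool_rot: [3.141, -0.005, 0.364]
force: [1.1, 0.2, 0.8]
width: 0.5
gripper_force: 0.0
```

Run:
```python
from h import *
im,D=viewer.get_image("side");im2,D2=viewer.get_image("top")
cv2.imwrite("pics/s1.png",np.hstack([cv2.resize(im[60:260,220:480],(520,400)),cv2.resize(im2[170:310,340:480],(280,400))])[...,::-1])
print(monitor.read_state()["eef_pos"])
```

```text
[ 461.96687391 -183.2632595   284.37631296]
```

View pics/s1.png

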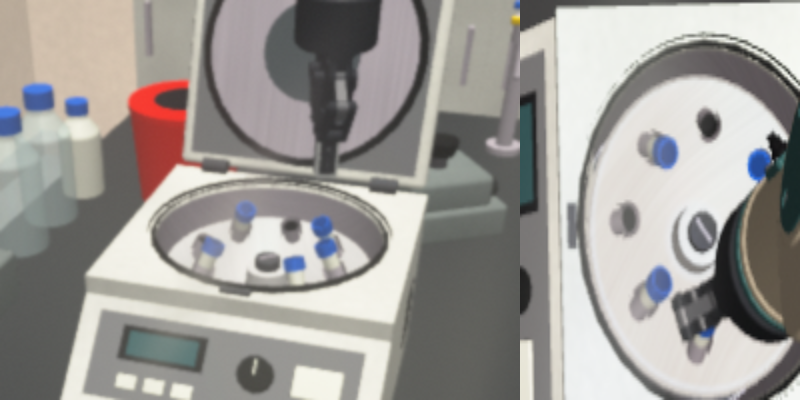

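The shut fingers hang over the lone cap, at about (700,315) in the right half, with the cap just visible below at (705,335). The arm is clear of the lid. I'll go down to z = 235 and hold.

>>> arm_command:
  series: [0,0,0,1.3,0,0,0,0,2.6,0,0,0,0,3.8,0,0,0,0,4.6,0,0,0,0,5.0,0]

```text
clock: 2.28
eef_pos: [459.9, -184.4, 234.0]
tool_rot: [-3.14, 0.002, 0.356]
force: [-0.1, -0.4, -0.0]
width: 0.2
gripper_force: 0.0
```

>>> arm_command:
  series: [0,0,0,0,0,0,0,0,0,0,0,0,0,0,0,0,0,0,0,0,0,0,0,0,0]

```text
clock: 2.7
eef_pos: [462.0, -184.1, 235.5]
tool_rot: [3.141, -0.001, 0.358]
force: [0.3, 0.1, -0.0]
width: 0.2
gripper_force: 0.0
```

>>> arm_command:
  series: [0,0,0,0,0,0,0,0,0,0,0,0,0,0,0,0,0,0,0,0,0,0,0,0,0]

```text
clock: 3.12
eef_pos: [461.7, -184.0, 235.0]
tool_rot: [3.142, -0.0, 0.358]
force: [0.5, 0.2, -0.2]
width: -0.3
gripper_force: 0.0
```

>>> arm_command:
  series: [0,0,0,0,0,0,0,0,0,0,0,0,0,0,0,0,0,0,0,0,0,0,0,0,0]

```text
clock: 3.53
eef_pos: [461.7, -184.0, 235.0]
tool_rot: [3.142, -0.0, 0.358]
force: [1.0, -0.8, -0.5]
width: 0.0
gripper_force: 0.0
```

>>> arm_command:
  series: [0,0,0,0,0,0,0,0,0,0,0,0,0,0,0,0,0,0,0,0,0,0,0,0,0]

```text
clock: 3.95
eef_pos: [461.7, -184.0, 235.0]
tool_rot: [-3.142, -0.0, 0.358]
force: [0.2, 0.5, 0.4]
width: -0.2
gripper_force: 0.0
```

>>> arm_command:
  series: [0,0,0,0,0,0,0,0,0,0,0,0,0,0,0,0,0,0,0,0,0,0,0,0,0]

```text
clock: 4.37
eef_pos: [461.7, -184.0, 235.0]
tool_rot: [3.142, -0.0, 0.358]
force: [0.2, 0.4, 0.5]
width: -0.2
gripper_force: 0.0
```

>>> arm_command:
  series: [0,0,0,-1.0,0,0,0,0,-2.0,0,0,0,0,-3.0,0,0,0,0,-4.0,0,0,0,0,-5.0,0]

```text
clock: 4.78
eef_pos: [461.7, -183.9, 285.5]
tool_rot: [-3.142, -0.0, 0.358]
force: [-0.1, -0.2, 0.5]
width: -0.2
gripper_force: 0.0
```

>>> arm_command:
  series: [0,1.0,-2.0,0,0,0,2.0,-4.1,0,0,0,3.1,-6.2,0,0,0,4.1,-8.2,0,0,0,5.1,-10.3,0,0]

```text
clock: 5.2
eef_pos: [473.4, -68.7, 285.1]
tool_rot: [3.141, -0.0, 0.357]
force: [0.3, -0.7, 0.1]
width: -0.2
gripper_force: 0.0
```

>>> arm_command:
  series: [0,1.0,-2.0,0,0,0,2.0,-4.1,0,0,0,3.1,-6.2,0,0,0,4.1,-8.2,0,0,0,5.1,-10.3,0,0]

```text
clock: 5.62
eef_pos: [485.1, 45.7, 285.1]
tool_rot: [3.141, -0.0, 0.358]
force: [-0.2, -0.3, 0.2]
width: -0.1
gripper_force: 0.0
```

>>> arm_command:
  series: [0,1.0,-2.0,0,0,0,2.0,-4.1,0,0,0,3.1,-6.2,0,0,0,4.1,-8.2,0,0,0,5.1,-10.3,0,0]

```text
clock: 6.03
eef_pos: [496.9, 160.0, 285.0]
tool_rot: [3.141, -0.0, 0.358]
force: [0.8, -0.3, -0.8]
width: -0.2
gripper_force: 0.0
```

>>> arm_command:
  series: [0,1.2,-2.5,0,0,0,2.5,-5.0,0,0,0,3.7,-7.5,0,0,0,4.6,-9.3,0,0,0,5.1,-10.3,0,0]

```text
clock: 6.45
eef_pos: [508.0, 276.8, 284.9]
tool_rot: [-3.14, -0.001, 0.361]
force: [-0.6, -0.0, -0.2]
width: 0.0
gripper_force: 0.0
```

Run:
```python
from h import *
im,D=viewer.get_image("side");im2,D2=viewer.get_image("top")
cv2.imwrite("pics/s2.png",np.hstack([cv2.resize(im[230:470,160:420],(433,400)),cv2.resize(im2[180:320,140:268],(366,400))])[...,::-1])
print(monitor.read_state()["eef_pos"])
```

```text
[508.04696625 275.36792583 284.76077517]
```

View pics/s2.png

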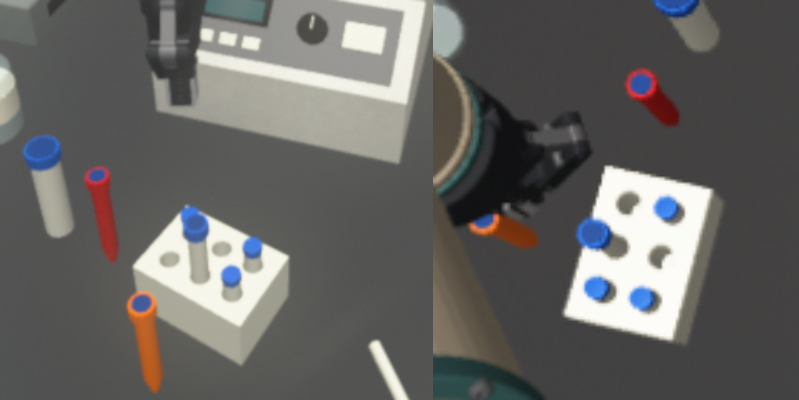

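The spare is the tall tube at (195,225) in the left half of the crop. Before going down, I'll check that the fingertip at (183,100) there matches the projected TCP.

Run:
```python
from h import *
p=np.array(monitor.read_state()["eef_pos"])
for n in("side","top"):
    m=viewer.camera_model(n);R=np.array(m["R"])
    X=np.array([p,p-[0,0,19],p+[0,0,60],[508.5,272.5,128]])
    print(n,cv2.projectPoints(X,cv2.Rodrigues(R)[0],np.array(m["t"],float),np.array(m["mtx"],float),np.array(m["dist_coeffs"],float))[0].reshape(-1,2).round())
```

```text
side [[270. 277.]
 [271. 289.]
 [266. 236.]
 [278. 363.]]
top [[170. 248.]
 [173. 250.]
 [158. 241.]
 [196. 261.]]
```

>>> arm_command:
  series: [0,-0.1,0.2,1.2,0,0,-0.1,0.2,2.4,0,0,-0.1,0.2,3.6,0,0,-0.1,0.2,4.8,0,0,-0.1,0.2,6.0,0]

```text
clock: 6.97
eef_pos: [508.6, 268.4, 224.6]
tool_rot: [3.14, 0.001, 0.355]
force: [0.3, -0.2, -0.7]
width: -0.4
gripper_force: 0.0
```

>>> arm_command:
  series: [0,0,0,1.2,0,0,0,0,2.4,0,0,0,0,3.6,0,0,0,0,4.6,0,0,0,0,5.2,0]

```text
clock: 7.38
eef_pos: [508.1, 268.9, 172.0]
tool_rot: [3.14, 0.002, 0.356]
force: [-0.1, 0.3, 0.4]
width: -0.2
gripper_force: 0.0
```

>>> arm_command:
  series: [0,0,0,0,0,0,0,0,0,0,0,0,0,0,0,0,0,0,0,0,0,0,0,0,0]

```text
clock: 7.8
eef_pos: [508.6, 271.3, 173.6]
tool_rot: [-3.141, -0.001, 0.358]
force: [-0.8, -0.3, 0.7]
width: 0.2
gripper_force: 0.0
```

>>> arm_command:
  series: [0,0,0,0,0,0,0,0,0,0,0,0,0,0,0,0,0,0,0,0,0,0,0,0,0]

```text
clock: 8.22
eef_pos: [508.2, 271.2, 173.0]
tool_rot: [3.142, 0.0, 0.358]
force: [-0.5, -0.3, -0.4]
width: 0.1
gripper_force: 0.0
```

>>> arm_command:
  series: [0,0,0,0,0,0,0,0,0,0,0,0,0,0,0,0,0,0,0,0,0,0,0,0,0]

```text
clock: 8.63
eef_pos: [508.3, 271.2, 173.0]
tool_rot: [3.142, -0.0, 0.358]
force: [0.5, -0.3, 0.1]
width: 0.0
gripper_force: 0.0
```

>>> arm_command:
  series: [0,0,0,0,0,0,0,0,0,0,0,0,0,0,0,0,0,0,0,0,0,0,0,0,0]

```text
clock: 9.05
eef_pos: [508.3, 271.1, 173.0]
tool_rot: [3.142, -0.0, 0.358]
force: [0.3, 0.8, -0.8]
width: 0.4
gripper_force: 0.0
```

>>> arm_command:
  series: [0,0,0,0,0,0,0,0,0,0,0,0,0,0,0,0,0,0,0,0,0,0,0,0,0]

```text
clock: 9.47
eef_pos: [508.3, 271.1, 173.0]
tool_rot: [3.142, -0.0, 0.358]
force: [1.1, 0.7, 0.4]
width: -0.4
gripper_force: 0.0
```

>>> arm_command:
  series: [0,0,0,-1.2,0,0,0,0,-2.4,0,0,0,0,-3.6,0,0,0,0,-4.8,0,0,0,0,-6.0,0]

```text
clock: 9.88
eef_pos: [508.2, 271.1, 233.6]
tool_rot: [3.142, 0.0, 0.358]
force: [0.1, -0.4, -0.2]
width: 0.5
gripper_force: 0.0
```

>>> arm_command:
  series: [0,0,0,-1.2,0,0,0,0,-2.4,0,0,0,0,-3.6,0,0,0,0,-4.8,0,0,0,0,-5.2,0]

```text
clock: 10.3
eef_pos: [509.0, 271.6, 286.8]
tool_rot: [-3.141, -0.003, 0.358]
force: [-0.1, 0.1, 0.1]
width: -0.2
gripper_force: 0.0
```

>>> arm_command:
  series: [0,-0.4,2.3,0,0,0,-0.8,4.7,0,0,0,-1.3,7.0,0,0,0,-1.7,9.4,0,0,0,-2.1,11.7,0,0]

```text
clock: 10.72
eef_pos: [529.4, 152.9, 284.6]
tool_rot: [3.141, 0.001, 0.358]
force: [-0.1, 0.5, -0.4]
width: -0.3
gripper_force: 0.0
```

>>> arm_command:
  series: [0,-0.4,2.3,0,0,0,-0.8,4.7,0,0,0,-1.3,7.0,0,0,0,-1.7,9.4,0,0,0,-2.1,11.7,0,0]

```text
clock: 11.13
eef_pos: [550.7, 35.9, 284.6]
tool_rot: [3.142, 0.001, 0.358]
force: [0.1, 0.1, -0.3]
width: -0.2
gripper_force: 0.0
```

>>> arm_command:
  series: [0,-0.4,2.3,0,0,0,-0.8,4.7,0,0,0,-1.3,7.0,0,0,0,-1.7,9.4,0,0,0,-2.1,11.7,0,0]

```text
clock: 11.55
eef_pos: [572.0, -81.0, 284.6]
tool_rot: [-3.141, 0.001, 0.358]
force: [0.7, 0.2, 0.2]
width: 0.2
gripper_force: 0.0
```

>>> arm_command:
  series: [0,-0.5,2.9,0,0,0,-1.0,5.8,0,0,0,-1.5,8.5,0,0,0,-1.8,10.5,0,0,0,-2.0,11.8,0,0]

```text
clock: 11.97
eef_pos: [594.4, -200.5, 284.4]
tool_rot: [3.141, 0.001, 0.354]
force: [-0.7, -0.8, -0.5]
width: -0.0
gripper_force: 0.0
```

Run:
```python
from h import *
im,D=viewer.get_image("side");im2,D2=viewer.get_image("top")
cv2.imwrite("pics/s3.png",np.hstack([cv2.resize(im[60:260,220:480],(520,400)),cv2.resize(im2[170:310,340:480],(280,400))])[...,::-1])
p=np.array(monitor.read_state()["eef_pos"]);print(p)
for n in("side","top"):
    m=viewer.camera_model(n);R=np.array(m["R"])
    print(n,cv2.projectPoints(np.array([p-[0,0,19],[595,-197,165]]),cv2.Rodrigues(R)[0],np.array(m["t"],float),np.array(m["mtx"],float),np.array(m["dist_coeffs"],float))[0].reshape(-1,2).round())
```

```text
[ 594.35236917 -199.94462751  284.26146964]
side [[324. 136.]
 [323. 180.]]
top [[448. 200.]
 [434. 214.]]
```

View pics/s3.png

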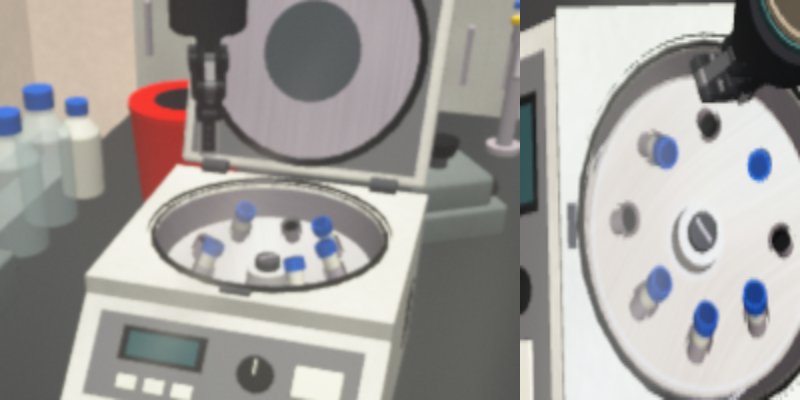

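The tip is at about (208,150) in the left half and sits over the facing hole between its two neighbouring caps, as the projection predicts. The rotor hasn't moved. I'll go down to about z = 232 and hold.

>>> arm_command:
  series: [0,0,0,1.3,0,0,0,0,2.6,0,0,0,0,3.8,0,0,0,0,4.7,0,0,0,0,5.2,0]

```text
clock: 12.48
eef_pos: [594.3, -195.0, 231.8]
tool_rot: [-3.139, 0.001, 0.36]
force: [-0.3, -0.2, -0.4]
width: 0.2
gripper_force: 0.0
```

>>> arm_command:
  series: [0,0,0,0,0,0,0,0,0,0,0,0,0,0,0,0,0,0,0,0,0,0,0,0,0]

```text
clock: 12.9
eef_pos: [595.1, -197.3, 233.7]
tool_rot: [3.141, -0.001, 0.358]
force: [-0.7, -0.1, 0.4]
width: -0.1
gripper_force: 0.0
```

>>> arm_command:
  series: [0,0,0,0,0,0,0,0,0,0,0,0,0,0,0,0,0,0,0,0,0,0,0,0,0]

```text
clock: 13.32
eef_pos: [594.8, -197.2, 233.0]
tool_rot: [-3.142, -0.0, 0.358]
force: [0.0, 0.3, -0.1]
width: 0.1
gripper_force: 0.0
```

>>> arm_command:
  series: [0,0,0,0,0,0,0,0,0,0,0,0,0,0,0,0,0,0,0,0,0,0,0,0,0]

```text
clock: 13.73
eef_pos: [594.8, -197.2, 233.0]
tool_rot: [3.142, 0.0, 0.358]
force: [-0.5, -0.5, 0.1]
width: -0.2
gripper_force: 0.0
```

>>> arm_command:
  series: [0,0,0,0,0,0,0,0,0,0,0,0,0,0,0,0,0,0,0,0,0,0,0,0,0]

```text
clock: 14.15
eef_pos: [594.7, -197.2, 233.0]
tool_rot: [-3.142, 0.0, 0.358]
force: [-0.5, -0.6, 0.3]
width: -0.1
gripper_force: 0.0
```

>>> arm_command:
  series: [0,0,0,0,0,0,0,0,0,0,0,0,0,0,0,0,0,0,0,0,0,0,0,0,0]

```text
clock: 14.57
eef_pos: [594.8, -197.2, 233.0]
tool_rot: [3.142, -0.0, 0.358]
force: [-0.5, 0.3, 0.8]
width: -0.0
gripper_force: 0.0
```

>>> arm_command:
  series: [0,0,0,0,0,0,0,0,0,0,0,0,0,0,0,0,0,0,0,0,0,0,0,0,0]

```text
clock: 14.98
eef_pos: [594.8, -197.2, 233.0]
tool_rot: [-3.142, -0.0, 0.358]
force: [-0.2, 0.7, 0.3]
width: -0.2
gripper_force: 0.0
```

```bash
python3 -c "
from h import *
print(monitor.read_state()['eef_pos']);print(workorder.finish_job())"
```

```text
[ 594.77049741 -197.20769355  233.00037755]
the job is handed in; nothing more can be done
None
```

I pointed at the lone rotor tube, then the spare tube in the rack, then the empty hole across from the lone tube, about two seconds each with no sign of contact, and handed the job in at about 15 s still over that hole; no verdict came back.

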